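# Close the water-filter box

### The arm

A 6-joint arm with a two-finger parallel gripper is mounted at the origin on the work surface. World frame = base frame: x ahead of the robot, y to its left, z up, the work surface at z = 0. Lengths are in m, angles in degrees, forces in N, time in s.
With the tool pointing down it reaches from about 0.3 to 0.75 m from the base axis. Payload 8.5 kg.
Tool frame: the origin (TCP) lies midway between the tips of the shut fingers; the grasp point (between the pads) lies grasp_offset behind it (grasp_offset is the distance from the TCP to the grasp point, in m); z points along the fingers, y is the line along which they close (so a half turn about z gives the same grasp; the last joint's range is limited). The gripper opens to 85 mm and grips with 20 to 120 N. Pads are 22 mm wide; open, the fingers measure 114 mm over their backs; the gripper's body (76 mm by 85 mm) begins 54 mm behind the grasp point. The pads swing forward as they close: fully open they stand 13 mm farther back than shut.
Start: joints at [-85.331, 21.807, 74.336, -0, 83.858, -12.336], TCP at [0.161, -0.526, 0.231] pointing down, gripper open.
Joint ranges: [-178.18, 178.18], [-50.72, 133.34], [12.68, 142.11], [-81.47, 261.47], [9.98, 163.14], [-165.26, 165.26]. Speed limits (degrees/s): [136.94, 136.94, 180, 180, 180, 180].

### API

Orientations are given as a 3x3 rotation matrix whose columns are the frame's x, y, z axes.
In Python, from rig import observe, get_image, camera_params, close_job, grasp_offset gives the robot as it stands.
- The arm moves only by the shell command python3 -m handwheel 'ROWS' [OPENING] [FORCE]. ROWS is JSON, a list of rows, each a list of 2 entries, a list of its own where there are three numbers: the shift along the tool's x, y, z as a fraction of full scale, then the turn, a rotation vector about the tool's x, y, z as a fraction of full scale. In form: [[[dx, dy, dz], [ax, ay, az]], ...]. A call has 1 to 10 rows; each row is the pose to reach, as a shift and turn from the pose commanded when the call began, along the tool's axes at that moment, turning the shorter way round; what a row does not reach only later rows make up. Full scale, the value 1, is 0.5 m for a shift and pi rad for a turn. A row lasts 1/10 s, in which the tool goes at most 50 mm and 8.59 degrees, less where a joint would pass 70% of its speed; a pose out of reach is approached as far as the arm can. A call with a number of a shift or a turn outside -1 to 1 is refused whole. A call with a gripper value outside its range is refused whole. OPENING is the opening, from 0 (shut) to 1 (fully open), set as the call begins (- or left out, the last holds). The fingers move at their own pace and stop on an object; FORCE is the grip in N (left out, the last holds). Time passes only in rows, so rows that repeat a pose let the fingers close. It gives the time, the measured TCP pose, the force, the opening and the grip force at its end, in the units of the state.
- observe(): the state, without advancing time (a new reading comes with each control period).
- get_image(name): name is "scene" or "top"; returns (picture, depth): 420x560x3 uint8, red, green, blue; 420x560 float32, m along the optical axis (not along the pixel's ray), 0 where there is no reading.
- camera_params(name): a dict with "K" (3x3 intrinsics, pixels), "R" (3x3) and "t" (3): a world point X has camera coordinates R X + t. Camera axes: x right, y down, z forward; pixel columns grow to the right and rows downward; lengths in m; the calibration is good to about 2 mm. A picture is of the moment at which its call begins. camera_params takes no time and is no camera call.
- close_job(): hands the job in; it is judged then, once.
The state is a dict: "time_s": time; "q": joint angles; "qvel": joint speeds; "joint_efforts": joint torques, N m; "position": TCP position; "tool_rot": TCP orientation; "ft_force": force on the tool from outside, world axes, zero at the start; "wrist_torque": the same for the moment, N m; "grip_width": finger opening in m; "gripper_force": force on a finger pad.
Only numpy, scipy, OpenCV 4.12 (cv2) and the standard library are available. Lean on these libraries where they do the work, as an engineer would, in place of code of your own. Each camera call takes 0.05 s, during which the arm holds its last target. There are 200 camera calls.

### The job

Put the loose metal cover back on the grey water-filter box: larger hole over the larger pin and smaller hole over the smaller pin, until the plate lies flat on the rim. Then turn the black-winged captive cap on the box clockwise to its stop, so that its tongue lies over the edge of the cover. Let go, and leave the salt shaker, pepper mill, drinking glass and jar standing where they are.

Things in the scene. Friction and masses are not known exactly. Their poses are not given: they have to be found in the camera images.
- cover: Loose aluminium cover, 120 (x) by 150 (y) by 5 mm, about 0.35 kg. Origin: centre of its underside, z up. Black bar handle on top in the middle: 14 mm wide (x), 50 long (y), 5 to 35 mm above the origin. Through holes on its y axis: 16.5 mm diameter at y = +55 mm, 11.5 mm at y = -55 mm. Starts flat on the counter. Seated: axes along the housing's.
- housing: Grey filter box, fixed, 50 mm high, from x = -120 to +66 mm and y = -80 to +80 mm about its origin, which lies at counter level under the centre of its open well (92 by 136 mm); z up, x away from the robot at yaw 0. Two hose stubs stand 18 mm out of its back (+x). The captive cap's axis is at x = -94 mm, y = 0
- well (a point): Centre of the well at rim height (50 mm up), axes as the housing's. A white cartridge in the well carries two upright steel pins, chamfered tips 12 mm above this point: 14 mm diameter at y = +55 mm, 9 mm at y = -55 mm. It is firm, but was fitted somewhere along a track: both pins share one x between -8 and +8 mm, which is not reported: feel or look for it.
- cap (a joint): Captive cap on the box's top near its front, vertical axis; rad, growing clockwise from above; starts at -0.3 to 0.25, stop at 1.5 (closed). At 0 its steel tongue (14 mm wide, 55 long from the axis, 8 to 12 mm above the box's top) points along housing +y, clear of the cover; at 1.5 nearly along +x, 3 mm over the cover's edge. Stays where left
- cap_grip (a point): Point on the cap's axis in the middle of its black wing grip, 76 mm above the counter. The wing is 12 mm thick (this point's x), 34 mm long (y, along the tongue), from 62 to 90 mm above the counter; it turns with the cap
- salt: steel salt shaker, 38 mm across, 86 mm tall, bystander; origin: centre of its underside
- mill: dark wooden pepper mill, 40 mm across, 112 mm tall, bystander; origin: centre of its underside
- tumbler: drinking glass, 68 mm across, 100 mm tall, bystander; origin: centre of its underside
- jar: glass jar with steel lid, 72 mm across, 110 mm tall, bystander; origin: centre of its underside
Not all that is in view belongs to the job. What is shaped like the cover but blue or purple is not meant.

How it is judged:
By the outcome, as a careful person would: the job done as asked, in the order asked, and still so for the second after the job is handed in, with the robot touching nothing.
It also fails if it takes over 61 s, if anything falls off the work surface, if the arm or the gripper's body presses on something with over 40 N, if the wrist force passes 120 N, or if a joint passes its speed limit or range.

## Working session

There is one attempt and no reset: what is moved stays moved. The work goes in short steps, Python scripts to look and compute and a shell command to move; the robot and the scene stay as the last step left them, time stands still between calls to the robot, and variables do not carry over. Pictures are saved under pics/ and viewed, at most 10 in all, crops included, and the job is handed in when it is done.

```bash
ls; mkdir -p pics
python3 - <<'E'
from rig import *
import cv2,numpy as np
for n in("scene","top"):
    im,d=get_image(n); cv2.imwrite(f"pics/{n}0.png",im[:,:,::-1]); np.save(f"{n}_d.npy",d); np.save(f"{n}_i.npy",im)
    p=camera_params(n); print(n,p)
s=observe(); print(s,grasp_offset)
E
```

```text
pics
scene {'K': array([[396.77639098,   0.        , 274.52289811],
       [  0.        , 396.77639098, 204.78670614],
       [  0.        ,   0.        ,   1.        ]]), 'R': array([[-0.60617466,  0.79525715, -0.01087892],
       [ 0.51686303,  0.38350232, -0.76536173],
       [-0.6044873 , -0.4695658 , -0.64350841]]), 't': array([ 0.30848384, -0.19360226,  1.47842521])}
top {'K': array([[446.44513986,   0.        , 275.2344471 ],
       [  0.        , 446.44513986, 215.09058183],
       [  0.        ,   0.        ,   1.        ]]), 'R': array([[-0.02497291, -0.99943197, -0.02262925],
       [-0.98856346,  0.02805628, -0.14817267],
       [ 0.14872339,  0.01867015, -0.98870257]]), 't': array([0.03150258, 0.52572101, 1.26826183])}
{'time_s': 0.1, 'q': array([-8.53296068e+01,  2.18362836e+01,  7.43801496e+01, -1.21164678e-03,
        8.38582514e+01, -1.23358957e+01]), 'qvel': array([ 0.06409907, -0.19718912, -0.17623208, -0.10462344,  0.16625362,
        0.05318633]), 'joint_efforts': array([ 2.19178473e-03, -4.49224520e+01, -2.31658709e+01, -2.03681161e-04,
        3.70128560e-03, -6.50565852e-06]), 'position': array([ 0.16083097, -0.52567579,  0.23078299]), 'tool_rot': array([[ 9.56272010e-01,  2.92478764e-01, -1.27090907e-04],
       [ 2.92478678e-01, -9.56271164e-01,  1.29745183e-03],
       [ 2.57943737e-04, -1.27788824e-03, -9.99999150e-01]]), 'ft_force': array([-0.23750967, -0.06438506,  0.04354632]), 'wrist_torque': array([-0.00494498, -0.03139013,  0.00073946]), 'gripper_force': 0.0, 'grip_width': 0.08554440207434938} 0.0187
```

View pics/scene0.png

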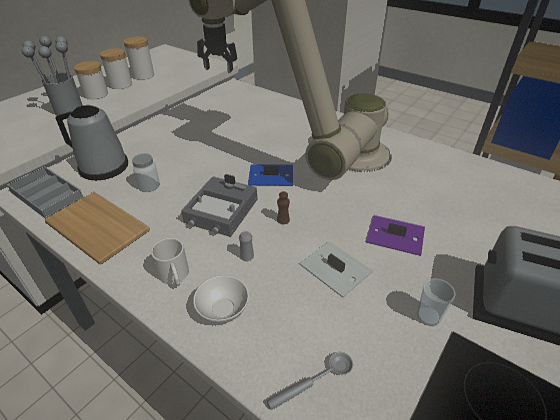

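View pics/top0.png

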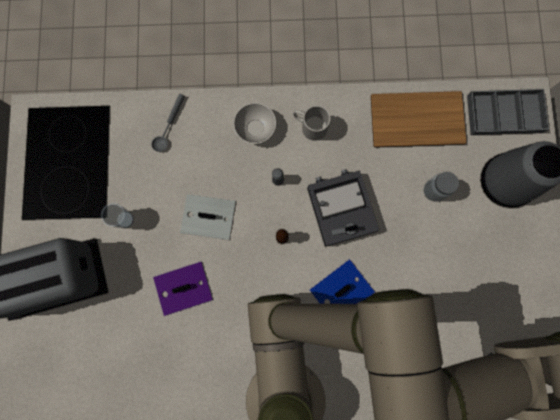

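The scene view shows the grey box at about (218,205), the silver plate at (335,267), a purple plate at (396,234) and a blue one at (271,175). In the top view the box is at (343,208), with silver at (208,217), purple at (183,288) and blue at (343,288). Only the silver plate fits "aluminium cover", since blue and purple are excluded. I'll confirm it in an enlarged crop.

Run:
```python
import cv2,numpy as np
i=np.load("top_i.npy")[:,:,::-1]
a=cv2.resize(i[185:250,170:250],None,fx=5,fy=5,interpolation=cv2.INTER_CUBIC)
b=cv2.resize(i[165:250,300:385],None,fx=4.5,fy=4.5,interpolation=cv2.INTER_CUBIC)
c=np.zeros((390,800,3),np.uint8); c[:a.shape[0],:a.shape[1]]=a; c[:b.shape[0],405:405+b.shape[1]]=b[:,:395]
cv2.imwrite("pics/crop1.png",cv2.convertScaleAbs(c,alpha=1.5))
j=np.load("scene_i.npy")[:,:,::-1]
cv2.imwrite("pics/crop2.png",cv2.convertScaleAbs(cv2.resize(j[165:245,175:265],None,fx=7,fy=7,interpolation=cv2.INTER_CUBIC),alpha=1.6))
```

```text
(no output)
```

View pics/crop1.png

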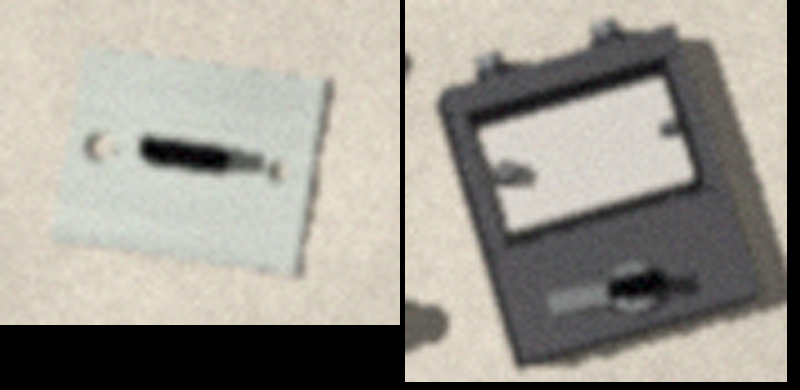

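View pics/crop2.png

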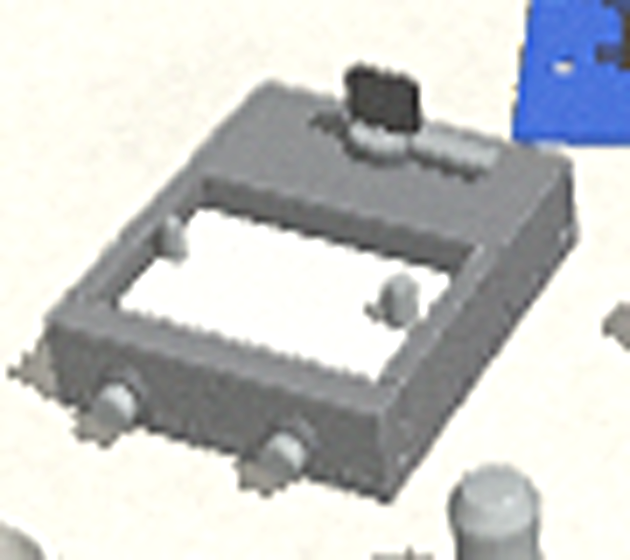

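The crop confirms it. The silver plate has its larger hole at the left, about (190,215), a smaller one at (225,219), and a black bar handle. The box has its larger pin at (323,203), its smaller pin at (359,194), and the wing and tongue near (353,229), with the tongue pointing left (+y). Next I'll measure.

```bash
cat > h.py <<'E'
import cv2,numpy as np
from rig import *
def cloud(n,d):
    p=camera_params(n);v,u=np.mgrid[:420,:560]
    c=np.stack([(u-p["K"][0,2])/p["K"][0,0]*d,(v-p["K"][1,2])/p["K"][1,1]*d,d],-1)
    return (c-p["t"])@p["R"]
def ray(n,uv,z):
    p=camera_params(n);uv=np.atleast_2d(uv).astype(float)
    c=np.c_[(uv-p["K"][:2,2])/p["K"][0,0],np.ones(len(uv))]@p["R"]
    o=-p["R"].T@p["t"]
    return (o+c*((z-o[2])/c[:,2])[:,None])
def proj(n,X):
    p=camera_params(n);c=p["R"]@np.array(X)+p["t"];c=p["K"]@c;return c[:2]/c[2]
E
python3 - <<'E'
from h import *
def rect(P,t):
    r=cv2.minAreaRect(P[:,:2].astype(np.float32)*1000);print(t,len(P),np.round(r[0],1),np.round(r[1],1),round(r[2],2))
for n in("top","scene"):
    im=np.load(n+"_i.npy").astype(int);d=np.load(n+"_d.npy");W=cloud(n,d)
    x,y,z=W[...,0],W[...,1],W[...,2]
    print(n,"counter z",np.median(z[(abs(x-.5)<.15)&(abs(y-.1)<.25)]),"noise",z[(abs(x-.45)<.03)&(abs(y-.1)<.03)].std())
    hs=cv2.cvtColor(np.load(n+"_i.npy"),cv2.COLOR_RGB2HSV)
    box={"top":(300,385,165,250),"scene":(175,265,165,245)}[n]
    m=np.zeros(d.shape,bool);m[box[2]:box[3],box[0]:box[1]]=1
    top=m&(z>.043)&(z<.056)
    rect(W[top],"housingtop")
    up=m&(z>.057)
    k,l,s,c=cv2.connectedComponentsWithStats(up.astype(np.uint8),connectivity=8)
    for i in range(1,k):
        if s[i,4]>1:print("high",np.round(c[i],2),s[i,4],np.round(W[l==i].mean(0),4),np.round(W[l==i].max(0)[2],4))
    for b,t in(((170,250,185,250),"cov"),) if n=="top" else (((290,380,235,300),"cov"),):
        m=np.zeros(d.shape,bool);m[b[2]:b[3],b[0]:b[1]]=1
        g=m&((im[...,0]-im[...,2])<4)&(im.sum(-1)>150)
        k,l,s,c=cv2.connectedComponentsWithStats(g.astype(np.uint8));i=1+s[1:,4].argmax()
        ct=max(cv2.findContours((l==i).astype(np.uint8),0,1)[0],key=len)[:,0]
        rect(ray(n,ct,.005),"cover")
        H=W[m&(z>.02)];print("handle",len(H),H.mean(0),H.max(0)-H.min(0))
E
```

```text
top counter z 2.2147929063011504e-05 noise 0.002795848215309524
housingtop 1904 [ 542.2 -180.5] [186.4 161.1] 14.36
high [358.83 193.  ] 6 [ 0.5811 -0.2263  0.0597] 0.0622
high [322.31 203.15] 13 [ 0.554  -0.1195  0.0618] 0.0666
high [346.27 229.84] 177 [ 0.4724 -0.1814  0.084 ] 1.3325
cover 247 [533.  221.6] [147.7 117.1] 80.33
handle 110 [0.48617277 0.16955909 0.32850948] [0.20873098 0.25327979 1.30784226]
scene counter z 0.0015328541731029293 noise 0.0015736497322847546
housingtop 1321 [ 560.5 -129.6] [246.4 254.5] 14.02
high [232.07 181.61] 165 [ 0.4804 -0.1861  0.072 ] 0.093
high [199.  196.5] 6 [ 0.5844 -0.2271  0.0605] 0.0616
high [231.5  205.29] 14 [ 0.5574 -0.1202  0.0613] 0.0635
high [245.21 237.85] 160 [0.6578 0.0208 0.0914] 0.8066
high [177.77 241.79] 39 [ 0.7664 -0.1137  0.084 ] 0.0917
cover 150 [535.4 221.6] [152.1 123.6] 79.66
handle 165 [0.6387649  0.2697149  0.15348363] [0.65660407 0.32750631 0.78642973]
```

Run:
```python
from h import *
for n,b,w in(("top",(185,232,205,228),(325,372,215,245)),("scene",(318,352,245,278),(215,250,165,195))):
    d=np.load(n+"_d.npy");W=cloud(n,d);im=np.load(n+"_i.npy")
    g=im[b[2]:b[3],b[0]:b[1]].max(-1);z=W[...,2]
    H=W[b[2]:b[3],b[0]:b[1]].reshape(-1,3);H=H[(H[:,2]>.029)&(H[:,2]<.042)]
    r=cv2.minAreaRect(H[:,:2].astype(np.float32)*1000);print(n,"handle",len(H),np.round(r,1) if 0 else r,H.mean(0))
    ys,xs=np.nonzero(g<45);print("dark",len(xs),ray(n,[[xs.mean()+b[0],ys.mean()+b[2]]],.035))
    V=W[w[2]:w[3],w[0]:w[1]].reshape(-1,3);
    for lo,hi,t in((.080,.097,"wing"),(.0555,.0645,"tongue")):
        Q=V[(V[:,2]>lo)&(V[:,2]<hi)];e=np.linalg.eigh(np.cov(Q[:,:2].T))[1][:,1];print(t,len(Q),Q.mean(0),np.degrees(np.arctan2(e[1],e[0]))%180,cv2.minAreaRect(Q[:,:2].astype(np.float32)*1000))
    print("axis guess", (568.4-94*.9688, -173.8-94*.248))
p=[.161,-.526,.231];s=observe();R=s["tool_rot"]
print(R.T@(np.array([.534,.2216,.10])-s["position"])/.5, 63/180)
```

```text
top handle 77 ((532.344970703125, 221.5569305419922), (49.27296829223633, 14.138827323913574), 78.7707290649414) [0.53184384 0.22136279 0.03388723]
dark 68 [[0.53125712 0.21947251 0.035     ]]
wing 52 [ 0.47705207 -0.19648452  0.08805612] 101.8772889414171 ((477.2957763671875, -196.30560302734375), (11.92220401763916, 32.56080627441406), 9.884841918945312)
tongue 113 [ 0.47347251 -0.17748737  0.06045279] 100.99037640465538 ((475.0331726074219, -183.08932495117188), (43.396095275878906, 75.88558959960938), 36.25947570800781)
axis guess (477.33279999999996, -197.11200000000002)
scene handle 100 ((535.1185913085938, 220.36227416992188), (51.05585479736328, 15.668696403503418), 81.5482177734375) [0.53628946 0.22195175 0.03421407]
dark 4 [[0.55090897 0.24991763 0.035     ]]
wing 48 [ 0.4814795  -0.19618171  0.08773998] 102.46602609563448 ((481.2975769042969, -197.92396545410156), (14.412144660949707, 36.04575729370117), 13.413830757141113)
tongue 82 [ 0.4794698  -0.17692631  0.06135971] 110.84661874855576 ((475.7417297363281, -171.36895751953125), (20.001434326171875, 82.84698486328125), 21.577953338623047)
axis guess (477.33279999999996, -197.11200000000002)
[ 1.15075919 -1.2105743   0.26341002] 0.35
```

```bash
python3 -m handwheel '[[[0.575,-0.605,0],[0,0,-0.175]],[[0.575,-0.605,0],[0,0,-0.175]],[[0.575,-0.605,0],[0,0,-0.175]],[[0.575,-0.605,0],[0,0,-0.175]],[[0.575,-0.605,0],[0,0,-0.175]],[[0.575,-0.605,0],[0,0,-0.175]],[[0.575,-0.605,0],[0,0,-0.175]],[[0.575,-0.605,0],[0,0,-0.175]],[[0.575,-0.605,0],[0,0,-0.175]]]' 1
cat >> h.py <<'E'
def step(P,ydeg):
    s=observe();R=s["tool_rot"];cur=np.degrees(np.arctan2(R[1,1],R[0,1]))
    print("t",s["time_s"],"pos",np.round(s["position"],4),"y",round(cur,2),"F",np.round(s["ft_force"],1),"w",s["grip_width"],
     "shift",np.round(R.T@(np.array(P)-s["position"])/.5,4),"turn",round(-((ydeg-cur+180)%360-180)/180,4),"tilt",np.round(R[:,2],4))
E
python3 -c "
from h import *
step([.5335,.2215,.10],-10)"
```

```text
time_s: 1.0
position: [0.3479, -0.149, 0.2313]
tool_rot: [[0.66, 0.751, 0.0], [0.751, -0.66, 0.001], [0.001, -0.001, -1.0]]
ft_force: [-1.3, 0.1, 0.4]
grip_width: 0.0855
gripper_force: 0.0
t 1.0 pos [ 0.3479 -0.149   0.2313] y -41.29 F [-1.3  0.1  0.4] w 0.08545344112790526 shift [ 0.8016 -0.2099  0.2632] turn -0.1738 tilt [ 0.e+00  9.e-04 -1.e+00]
```

```bash
python3 -m handwheel '[[[0.8016,-0.2099,0.05],[0,0,-0.1738]],[[0.8016,-0.2099,0.05],[0,0,-0.1738]],[[0.8016,-0.2099,0.05],[0,0,-0.1738]],[[0.8016,-0.2099,0.1],[0,0,-0.1738]],[[0.8016,-0.2099,0.15],[0,0,-0.1738]],[[0.8016,-0.2099,0.2632],[0,0,-0.1738]],[[0.8016,-0.2099,0.2632],[0,0,-0.1738]],[[0.8016,-0.2099,0.2632],[0,0,-0.1738]],[[0.8016,-0.2099,0.2632],[0,0,-0.1738]],[[0.8016,-0.2099,0.2632],[0,0,-0.1738]]]' 0.6
python3 -c "
from h import *
step([.5335,.2215,.01],-10)"
```

```text
time_s: 2.0
position: [0.5337, 0.2203, 0.0956]
tool_rot: [[0.174, 0.985, -0.006], [0.985, -0.174, -0.0], [-0.001, -0.006, -1.0]]
ft_force: [-0.9, 0.4, -0.3]
grip_width: 0.0513
gripper_force: 0.0
t 2.0 pos [0.5337 0.2203 0.0956] y -10.01 F [-0.9  0.4 -0.3] w 0.05127148195248644 shift [2.600e-03 1.000e-04 1.712e-01] turn -0.0 tilt [-5.7e-03 -4.0e-04 -1.0e+00]
```

```bash
python3 -m handwheel '[[[0,0,0.06],[0,0,0]],[[0,0,0.11],[0,0,0]],[[0,0,0.15],[0,0,0]],[[0,0,0.17],[0,0,0]],[[0,0,0.18],[0,0,0]],[[0,0,0.18],[0,0,0]],[[0,0,0.18],[0,0,0]]]' 0.6
python3 -c "
from h import *
step([.5335,.2215,.01],-10)"
```

```text
time_s: 2.7
position: [0.5347, 0.2171, 0.0107]
tool_rot: [[0.177, 0.984, 0.002], [0.984, -0.177, 0.0], [0.001, 0.001, -1.0]]
ft_force: [0.2, -0.4, 0.1]
grip_width: 0.0513
gripper_force: 0.0
t 2.7 pos [0.5347 0.2171 0.0107] y -10.22 F [ 0.2 -0.4  0.1] w 0.0512582459407184 shift [ 0.0081 -0.004   0.0013] turn -0.0012 tilt [ 1.5e-03  3.0e-04 -1.0e+00]
```

```bash
python3 -m handwheel '[[[0.009,-0.002,0],[0,0,0]],[[0.009,-0.002,0],[0,0,0]]]' 0.6 && python3 -m handwheel '[[[0,0,0],[0,0,0]],[[0,0,0],[0,0,0]],[[0,0,0],[0,0,0]],[[0,0,0],[0,0,0]],[[0,0,0],[0,0,0]],[[0,0,0],[0,0,0]]]' 0 80
python3 -c "
from h import *
step([.5335,.2215,.01],-10)"
```

```text
time_s: 2.9
position: [0.5343, 0.2223, 0.0104]
tool_rot: [[0.177, 0.984, 0.001], [0.984, -0.177, 0.0], [0.001, 0.001, -1.0]]
ft_force: [-0.2, 1.4, 0.1]
grip_width: 0.0513
gripper_force: 0.0
time_s: 3.5
position: [0.5342, 0.2218, 0.0101]
tool_rot: [[0.177, 0.984, 0.001], [0.984, -0.177, 0.0], [0.0, 0.001, -1.0]]
ft_force: [-1.4, 0.1, 5.2]
grip_width: 0.0121
gripper_force: 79.7
t 3.5 pos [0.5342 0.2218 0.0101] y -10.21 F [-1.4  0.1  5.2] w 0.012108914692431945 shift [-0.0009 -0.0013  0.0002] turn -0.0012 tilt [ 6.e-04  2.e-04 -1.e+00]
```

```bash
python3 -m handwheel '[[[0,0,-0.03],[0,0,0]],[[0,0,-0.09],[0,0,0]],[[0,0,-0.16],[0,0,0]],[[0,0,-0.23],[0,0,0]],[[0,0,-0.29],[0,0,0]],[[0,0,-0.32],[0,0,0]],[[0,0,-0.34],[0,0,0]],[[0,0,-0.34],[0,0,0]]]'
python3 -c "
from h import *
step([.567,-.173,.18],14.36)
for n in ('top','scene'):
    im,d=get_image(n);np.save(n+'1_i.npy',im);np.save(n+'1_d.npy',d)
a=np.load('top1_i.npy')[:,:,::-1][160:270,140:280];b=np.load('scene1_i.npy')[:,:,::-1][130:310,260:420]
c=np.hstack([cv2.resize(a,(420,330),interpolation=2),cv2.resize(b,(293,330),interpolation=2)]);cv2.imwrite('pics/held.png',cv2.convertScaleAbs(c,alpha=1.5))"
```

```text
time_s: 4.3
position: [0.5342, 0.2218, 0.18]
tool_rot: [[0.177, 0.984, 0.001], [0.984, -0.177, 0.0], [0.0, 0.001, -1.0]]
ft_force: [0.1, -0.4, -4.4]
grip_width: 0.0125
gripper_force: 78.6
t 4.3 pos [0.5342 0.2218 0.18  ] y -10.21 F [ 0.1 -0.4 -4.4] w 0.012497948655142144 shift [-7.654e-01  2.046e-01 -1.000e-04] turn -0.1365 tilt [ 6.e-04  1.e-04 -1.e+00]
```

View pics/held.png

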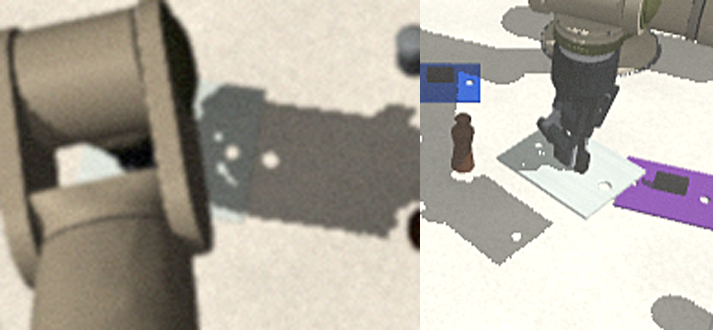

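The plate hangs level in the gripper. In the scene view its larger hole is at about (360,231) and its smaller hole at about (325,212). I'll refine the relative offsets.

Run:
```python
from h import *
def big(m):
    k,l,s,c=cv2.connectedComponentsWithStats(m.astype(np.uint8),connectivity=4);return l==1+s[1:,4].argmax()
def rect(P,t):
    r=cv2.minAreaRect(P[:,:2].astype(np.float32)*1000);print(t,len(P),r)
W=cloud("scene",np.load("scene1_d.npy"));z=W[...,2];im=np.load("scene1_i.npy").astype(int)
m=np.zeros(z.shape,bool);m[190:260,295:390]=1
g=big(m&(abs(z-.175)<.007)); rect(W[g],"held cover scene"); print(np.median(z[g]))
# plane tilt
P=W[g];A=np.c_[P[:,0]-.534,P[:,1]-.222,np.ones(len(P))];print("plane",np.linalg.lstsq(A,P[:,2],rcond=None)[0])
W=cloud("scene",np.load("scene_d.npy"));z=W[...,2];m[:]=0;m[165:240,178:262]=1
g=big(m&(abs(z-.05)<.006)&(W[...,0]<.66)); rect(W[g],"housing scene")
for n,bs in(("top",((312,334,193,213),(350,366,184,202))),("scene",((222,240,196,215),(192,205,188,204)))):
    Wn=cloud(n,np.load(n+"_d.npy"));c=[]
    for b in bs:
        Q=Wn[b[2]:b[3],b[0]:b[1]].reshape(-1,3)
        Q=Q[(Q[:,2]>.0585)&(Q[:,2]<.066)];c.append(Q.mean(0));print(n,"pin",len(Q),Q.mean(0)*1e3)
# housing frame edges, top: well rim inner
Wn=cloud("top",np.load("top_d.npy"));zz=Wn[...,2];m=np.zeros(zz.shape,bool);m[165:250,300:385]=1
g=big(m&(abs(zz-.05)<.006));P=Wn[g]*1e3;a=np.radians(14.3);
for nm,P in(("top",P),("scene",W[big((np.add(0,0)==0)&(abs(W[...,2]-.05)<.006)&(W[...,0]<.66)&(W[...,0]>.4)&(W[...,1]<-.05)&(W[...,1]>-.32))]*1e3)):
    q=P[:,:2]-[569,-173.5];h=q@np.array([[np.cos(a),-np.sin(a)],[np.sin(a),np.cos(a)]])
    # histogram extents via percentile
    s=abs(h[:,1])<30;print(nm,"x range",np.percentile(h[s,0],[.5,99.5]),"y range",np.percentile(h[abs(h[:,0])<35,1],[.5,99.5]),
     "well x",h[s&(h[:,0]<0),0].max(),h[s&(h[:,0]>0),0].min(),"well y",h[(abs(h[:,0])<30)&(h[:,1]<0),1].max(),h[(abs(h[:,0])<30)&(h[:,1]>0),1].min())
```

```text
held cover scene 1792 ((533.145751953125, 220.19309997558594), (152.65054321289062, 123.12162017822266), 80.2768325805664)
0.17444804601952454
plane [-0.00428222 -0.00060899  0.1744318 ]
housing scene 1230 ((544.4371337890625, -181.67991638183594), (188.95513916015625, 162.38858032226562), 14.578852653503418)
top pin 9 [ 554.59626446 -119.8875539    62.57127793]
top pin 4 [ 581.62913336 -225.95015562   60.65909352]
scene pin 13 [ 557.05434066 -120.27984825   61.56802265]
scene pin 6 [ 584.43599511 -227.10186935   60.48416437]
top x range [-120.21989749   64.39175976] y range [-80.22016616  80.39643802] well x -47.030586044485666 44.58497554946336 well y -66.80049048525399 68.04977490278982
scene x range [-115.61333842   67.25030905] y range [-82.39946995  78.75467741] well x -43.477800798265775 45.3712502085648 well y -50.76899256799619 66.49682160784825
```

```bash
python3 -m handwheel '[[[-0.03,0.008,0],[0,0,-0.005]],[[-0.10,0.027,0],[0,0,-0.018]],[[-0.19,0.052,0],[0,0,-0.034]],[[-0.29,0.079,0],[0,0,-0.052]],[[-0.39,0.107,0],[0,0,-0.07]],[[-0.49,0.134,0],[0,0,-0.088]],[[-0.59,0.162,0],[0,0,-0.106]],[[-0.68,0.186,0],[0,0,-0.122]],[[-0.74,0.203,0],[0,0,-0.133]],[[-0.766,0.21,0],[0,0,-0.1367]]]' && python3 -m handwheel '[[[0,0,0],[0,0,0]],[[0,0,0.03],[0,0,0]],[[0,0,0.08],[0,0,0]],[[0,0,0.12],[0,0,0]],[[0,0,0.14],[0,0,0]],[[0,0,0.15],[0,0,0]],[[0,0,0.15],[0,0,0]]]'
python3 -c "
from h import *
step([.5695,-.1738,.09],14.4)
for n in ('top','scene'):
    im,d=get_image(n);np.save(n+'2_i.npy',im);np.save(n+'2_d.npy',d)
a=np.load('top2_i.npy')[:,:,::-1][160:270,290:400];b=np.load('scene2_i.npy')[:,:,::-1][135:245,165:275]
c=np.hstack([cv2.resize(a,(400,400),interpolation=2),cv2.resize(b,(400,400),interpolation=2)]);cv2.imwrite('pics/over.png',cv2.convertScaleAbs(c,alpha=1.6))"
```

```text
time_s: 5.4
position: [0.569, -0.1773, 0.1778]
tool_rot: [[-0.246, 0.969, -0.002], [0.969, 0.246, 0.001], [0.001, -0.002, -1.0]]
ft_force: [0.8, 0.2, -3.4]
grip_width: 0.0125
gripper_force: 78.5
time_s: 6.1
position: [0.5695, -0.1734, 0.1045]
tool_rot: [[-0.249, 0.969, -0.001], [0.969, 0.249, 0.0], [0.001, -0.0, -1.0]]
ft_force: [-0.3, -0.2, -4.1]
grip_width: 0.0125
gripper_force: 78.5
t 6.1 pos [ 0.5695 -0.1734  0.1045] y 14.42 F [-0.3 -0.2 -4.1] w 0.012500456957691038 shift [-0.0009 -0.0002  0.029 ] turn 0.0001 tilt [-5.e-04  4.e-04 -1.e+00]
```

View pics/over.png

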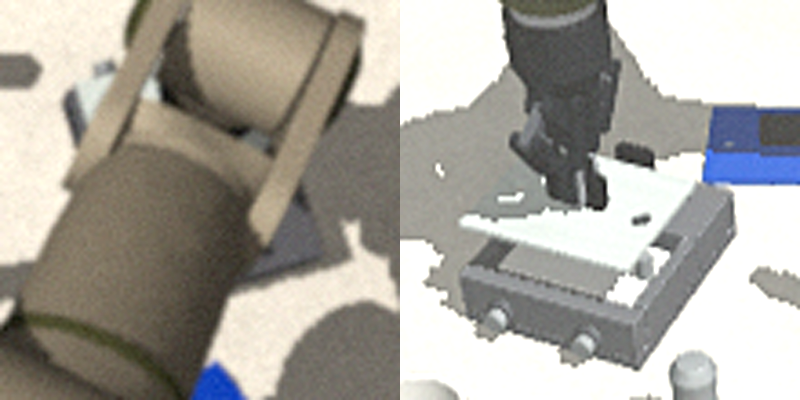

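The plate is above the well. In the right crop its larger hole is at (642,219) and the larger pin at (645,262). Next I'll check the plate against the pins in that one camera.

Run:
```python
from h import *
W=cloud("scene",np.load("scene2_d.npy"));z=W[...,2]
m=np.zeros(z.shape,bool);m[175:215,178:252]=1
g=m&(abs(z-.0994)<.006)
k,l,s,c=cv2.connectedComponentsWithStats(g.astype(np.uint8),connectivity=4);g=l==1+s[1:,4].argmax()
P=W[g]*1e3;a=np.radians(14.42);q=(P[:,:2]-[569.5,-173.4])@np.array([[np.cos(a),-np.sin(a)],[np.sin(a),np.cos(a)]])
print(len(P),np.median(P[:,2]),"x ext",np.percentile(q[:,0],[.3,1,99,99.7]),"y ext",np.percentile(q[:,1],[.3,1,99,99.7]))
# big hole: dark pixels inside plate near predicted
p=proj("scene",[.5695-.055*np.sin(a),-.1734+.055*np.cos(a),.0994]);print("pred hole px",p)
im=np.load("scene2_i.npy").astype(int).sum(-1);u,v=p.round().astype(int);print(im[v-5:v+6,u-6:u+7])
```

```text
1104 100.42857210813779 x ext [-60.66514671 -59.84558122  60.27248574  61.06808711] y ext [-75.99405755 -74.37295053  74.22210322  74.81667795]
pred hole px [230.80425571 194.83101871]
[[480 473 470 478 476 479 475 471 477 477 474 474 474]
 [483 480 472 474 471 472 475 480 472 477 474 472 472]
 [475 478 476 471 480 509 496 490 477 470 472 477 476]
 [474 472 479 501 527 493 452 405 427 496 477 476 472]
 [478 476 480 477 383 361 290 237 280 463 483 478 483]
 [479 482 494 405 171 181 149 122 202 478 481 474 469]
 [478 474 493 420 187 207 290 275 457 490 475 483 433]
 [482 477 483 479 448 454 465 454 492 483 490 468 359]
 [472 475 479 478 484 489 493 482 479 490 458 382 267]
 [474 471 478 474 470 473 473 472 476 476 424 270 195]
 [480 477 478 473 469 475 469 475 486 447 297 199 199]]
```

```bash
python3 -m handwheel '[[[-0.0016,0,0.015],[0,0,0]],[[-0.0016,0,0.03],[0,0,0]],[[-0.0016,0,0.045],[0,0,0]],[[-0.0016,0,0.055],[0,0,0]],[[-0.0016,0,0.055],[0,0,0]]]' && python3 -m handwheel '[[[0,0,0.004],[0,0,0]],[[0,0,0.008],[0,0,0]],[[0,0,0.011],[0,0,0]],[[0,0,0.013],[0,0,0]],[[0,0,0.013],[0,0,0]]]'
python3 -c "
from h import *
s=observe();step([.5697,-.1742,.0601],14.4);print(s['wrist_torque'])"
```

```text
time_s: 6.7
position: [0.5693, -0.1744, 0.0762]
tool_rot: [[-0.249, 0.969, -0.002], [0.969, 0.249, 0.001], [0.001, -0.001, -1.0]]
ft_force: [-0.5, -0.3, -4.6]
grip_width: 0.0126
gripper_force: 78.5
time_s: 7.2
position: [0.5697, -0.1746, 0.0706]
tool_rot: [[-0.249, 0.969, -0.0], [0.969, 0.249, 0.0], [0.0, -0.0, -1.0]]
ft_force: [-0.7, 0.8, -3.7]
grip_width: 0.0123
gripper_force: 78.5
t 7.2 pos [ 0.5697 -0.1746  0.0706] y 14.39 F [-0.7  0.8 -3.7] w 0.012339476687927049 shift [0.0007 0.0002 0.0211] turn -0.0 tilt [-1.e-04  1.e-04 -1.e+00]
[ 0.05284264 -0.01062099  0.02753533]
```

```bash
python3 -m handwheel '[[[0,0,0.002],[0,0,0]],[[0,0,0.004],[0,0,0]],[[0,0,0.006],[0,0,0]],[[0,0,0.006],[0,0,0]]]'
python3 -c "
from h import *
s=observe();step([.5697,-.1742,.0601],14.4);print(s['wrist_torque'])"
```

```text
time_s: 7.6
position: [0.5696, -0.1745, 0.0676]
tool_rot: [[-0.249, 0.969, -0.0], [0.969, 0.249, 0.0], [0.0, -0.0, -1.0]]
ft_force: [-0.1, -0.1, -3.1]
grip_width: 0.0119
gripper_force: 78.5
t 7.6 pos [ 0.5696 -0.1745  0.0676] y 14.4 F [-0.1 -0.1 -3.1] w 0.011918736346618039 shift [0.0006 0.0003 0.0149] turn -0.0 tilt [-2.e-04  1.e-04 -1.e+00]
[ 0.06591186 -0.00329339  0.02846919]
```

```bash
python3 -m handwheel '[[[0,0,0.002],[0,0,0]],[[0,0,0.004],[0,0,0]],[[0,0,0.006],[0,0,0]],[[0,0,0.006],[0,0,0]]]'
python3 -c "
from h import *
s=observe();step([.5697,-.1742,.0601],14.4);print(s['wrist_torque'])
im,d=get_image('scene');np.save('scene3_d.npy',d)
W=cloud('scene',d);z=W[...,2];m=np.zeros(z.shape,bool);m[175:230,178:262]=1
g=m&(z>.058)&(z<.085)&(im.max(-1)>130);P=W[g];print(len(P),np.median(P[:,2]))
A=np.c_[P[:,0]-.5696,P[:,1]+.1745,np.ones(len(P))];print('plane',np.linalg.lstsq(A,P[:,2],rcond=None)[0])
cv2.imwrite('pics/s3.png',cv2.convertScaleAbs(cv2.resize(im[150:245,170:270,::-1],None,fx=6,fy=6,interpolation=2),alpha=1.2))
"
```

```text
time_s: 8.0
position: [0.5697, -0.1745, 0.0646]
tool_rot: [[-0.249, 0.969, -0.0], [0.969, 0.249, 0.0], [0.0, -0.0, -1.0]]
ft_force: [-0.1, -0.1, -3.5]
grip_width: 0.0124
gripper_force: 78.5
t 8.0 pos [ 0.5697 -0.1745  0.0646] y 14.4 F [-0.1 -0.1 -3.5] w 0.012428814705647438 shift [0.0006 0.0003 0.0089] turn -0.0 tilt [-2.e-04  1.e-04 -1.e+00]
[-0.0368881   0.00902896  0.00525596]
721 0.0600430243236182
plane [-0.00105282  0.00058938  0.06018598]
```

View pics/s3.png

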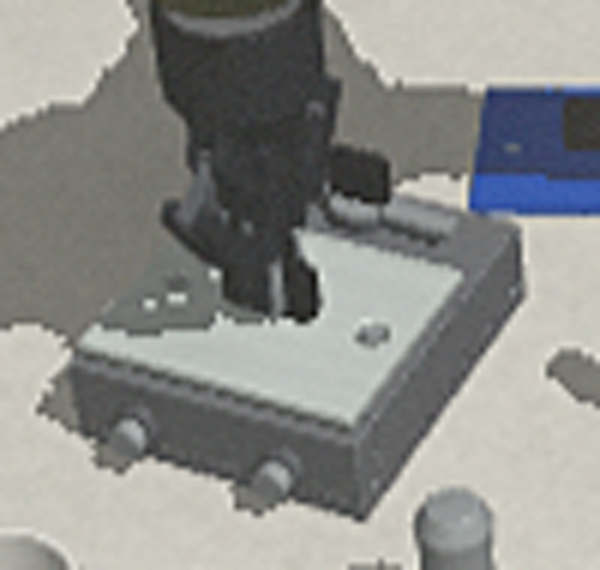

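The pins are in the holes: the larger pin shows at (372,333), and the plate is level about 4.5 mm above the rim. I'll lower it the rest of the way.

```bash
python3 -m handwheel '[[[0,0,0.003],[0,0,0]],[[0,0,0.006],[0,0,0]],[[0,0,0.008],[0,0,0]],[[0,0,0.01],[0,0,0]],[[0,0,0.01],[0,0,0]]]'
python3 -c "
from h import *
s=observe();step([.5697,-.1742,.0601],14.4);print(s['wrist_torque'])"
```

```text
time_s: 8.55
position: [0.5697, -0.1745, 0.0601]
tool_rot: [[-0.249, 0.969, 0.0], [0.969, 0.249, -0.0], [-0.0, 0.0, -1.0]]
ft_force: [-1.4, 1.4, 0.8]
grip_width: 0.0125
gripper_force: 79.2
t 8.55 pos [ 0.5697 -0.1745  0.0601] y 14.4 F [-1.4  1.4  0.8] w 0.012543998537195728 shift [0.0007 0.0002 0.    ] turn 0.0 tilt [ 2.e-04 -2.e-04 -1.e+00]
[0.15799022 0.37813602 0.00696543]
```

```bash
python3 -m handwheel '[[[0,0,0.0016],[0,0,0]],[[0,0,0.0016],[0,0,0]]]' && python3 -m handwheel '[[[0,0,0],[0,0,0]],[[0,0,0],[0,0,0]],[[0,0,0],[0,0,0]],[[0,0,-0.02],[0,0,0]],[[0,0,-0.07],[0,0,0]],[[0,0,-0.13],[0,0,0]],[[0,0,-0.18],[0,0,0]],[[0,0,-0.2],[0,0,0]],[[0,0,-0.2],[0,0,0]]]' 0.5
python3 - <<'E'
from h import *
im,d=get_image('scene')
W=cloud('scene',d);z=W[...,2];m=np.zeros(z.shape,bool);m[175:230,178:262]=1
g=m&(z>.044)&(z<.07)&(im.max(-1)>130);P=W[g];print(len(P),np.median(P[:,2]))
A=np.c_[P[:,0]-.5696,P[:,1]+.1745,np.ones(len(P))];print('plane',np.linalg.lstsq(A,P[:,2],rcond=None)[0])
V=W[160:200,210:255].reshape(-1,3);Q=V[(V[:,2]>.078)&(V[:,2]<.097)&(V[:,0]<.5)];print("wing",len(Q),Q.mean(0),cv2.minAreaRect(Q[:,:2].astype(np.float32)*1000))
step([.479,-.1973,.16],12.4)
E
```

```text
time_s: 8.75
position: [0.5697, -0.1745, 0.0601]
tool_rot: [[-0.249, 0.969, 0.001], [0.969, 0.249, -0.0], [-0.001, 0.0, -1.0]]
ft_force: [-3.8, 2.3, 8.2]
grip_width: 0.0122
gripper_force: 80.3
time_s: 9.65
position: [0.5702, -0.1747, 0.1603]
tool_rot: [[-0.249, 0.969, 0.003], [0.969, 0.249, -0.001], [-0.002, 0.002, -1.0]]
ft_force: [-0.6, 0.4, -0.4]
grip_width: 0.0429
gripper_force: 0.0
1117 0.0553762524060584
plane [0.00395835 0.00170406 0.05540788]
wing 56 [ 0.48118829 -0.19586748  0.08622244] ((480.23968505859375, -197.07894897460938), (13.916254043579102, 33.929195404052734), 18.233781814575195)
t 9.7 pos [ 0.5696 -0.1745  0.1587] y 14.4 F [-0.3  0.6 -1.7] w 0.04259222603606227 shift [ 0.0009 -0.1869 -0.0025] turn 0.0111 tilt [ 1.e-04 -0.e+00 -1.e+00]
```

The cover lies flat, with its top at 55.4 mm. Next is the cap wing.

```bash
python3 -m handwheel '[[[0.001,-0.04,0],[0,0,0.004]],[[0.001,-0.1,0],[0,0,0.008]],[[0.001,-0.15,0],[0,0,0.0111]],[[0.001,-0.18,0],[0,0,0.0111]],[[0.001,-0.187,0],[0,0,0.0111]],[[0.001,-0.187,0.01],[0,0,0.0111]],[[0.001,-0.187,0.01],[0,0,0.0111]],[[0.001,-0.187,0.05],[0,0,0.0111]],[[0.001,-0.187,0.09],[0,0,0.0111]],[[0.001,-0.187,0.09],[0,0,0.0111]]]'
python3 -c "
from h import *
step([.479,-.1973,.066],12.4)"
```

```text
time_s: 10.7
position: [0.4785, -0.1963, 0.1115]
tool_rot: [[-0.215, 0.977, -0.004], [0.977, 0.215, 0.003], [0.004, -0.003, -1.0]]
ft_force: [-0.7, -0.5, -0.9]
grip_width: 0.0429
gripper_force: 0.0
t 10.7 pos [ 0.4785 -0.1963  0.1115] y 12.44 F [-0.7 -0.5 -0.9] w 0.04291028422898026 shift [-0.0024  0.0008  0.091 ] turn 0.0002 tilt [-0.0041  0.003  -1.    ]
```

```bash
python3 -m handwheel '[[[-0.001,0,0.03],[0,0,0]],[[-0.001,0,0.06],[0,0,0]],[[-0.001,0,0.08],[0,0,0]],[[-0.001,0,0.091],[0,0,0]],[[-0.001,0,0.091],[0,0,0]],[[-0.001,0,0.091],[0,0,0]]]'
python3 -c "
from h import *
step([.479,-.1973,.066],12.4)"
python3 -m handwheel '[[[0,0,0],[0,0,0]],[[0,0,0],[0,0,0]],[[0,0,0],[0,0,0]],[[0,0,0],[0,0,0]],[[0,0,0],[0,0,0]]]' 0 40
python3 -c "
from h import *
step([.479,-.1973,.066],12.4);print(observe()['wrist_torque'])"
```

```text
time_s: 11.3
position: [0.4795, -0.1979, 0.069]
tool_rot: [[-0.215, 0.977, 0.001], [0.977, 0.215, -0.0], [-0.001, 0.001, -1.0]]
ft_force: [-0.1, 0.4, -0.5]
grip_width: 0.0429
gripper_force: 0.0
t 11.3 pos [ 0.4795 -0.1979  0.069 ] y 12.4 F [-0.1  0.4 -0.5] w 0.042934301111719704 shift [ 0.0015 -0.0007  0.0059] turn 0.0 tilt [ 7.e-04 -5.e-04 -1.e+00]
time_s: 11.8
position: [0.4792, -0.198, 0.069]
tool_rot: [[-0.215, 0.977, 0.0], [0.977, 0.215, -0.001], [-0.001, 0.0, -1.0]]
ft_force: [-2.8, -0.1, 6.9]
grip_width: 0.0111
gripper_force: 41.4
t 11.8 pos [ 0.4792 -0.198   0.069 ] y 12.39 F [-2.8 -0.1  6.9] w 0.011142093255068722 shift [ 0.0015 -0.0001  0.0059] turn -0.0 tilt [ 5.e-04 -7.e-04 -1.e+00]
[-0.08551874  0.34551772 -0.10360082]
```

```bash
python3 -m handwheel '[[[0,0,0],[0,0,0.015]],[[0,0,0],[0,0,0.04]],[[0,0,0],[0,0,0.07]],[[0,0,0],[0,0,0.1]],[[0,0,0],[0,0,0.13]],[[0,0,0],[0,0,0.16]],[[0,0,0],[0,0,0.19]],[[0,0,0],[0,0,0.21]],[[0,0,0],[0,0,0.22]],[[0,0,0],[0,0,0.22]]]' 0 60
python3 -c "
from h import *
step([.4792,-.198,.069],-71.6);print(observe()['wrist_torque'])"
```

```text
time_s: 12.8
position: [0.4802, -0.1982, 0.069]
tool_rot: [[0.458, 0.889, 0.003], [0.889, -0.458, -0.001], [0.0, 0.003, -1.0]]
ft_force: [4.3, 0.4, 4.4]
grip_width: 0.0107
gripper_force: 62.4
t 12.8 pos [ 0.4802 -0.1982  0.069 ] y -27.23 F [4.3 0.4 4.4] w 0.010722310578585257 shift [-0.0006 -0.0019  0.0001] turn 0.2465 tilt [ 0.0028 -0.0012 -1.    ]
[ 0.03971296 -0.5529453  -0.04935008]
```

```bash
python3 -m handwheel '[[[0,0,0],[0,0,0.02]],[[0,0,0],[0,0,0.05]],[[0,0,0],[0,0,0.08]],[[0,0,0],[0,0,0.11]],[[0,0,0],[0,0,0.14]],[[0,0,0],[0,0,0.17]],[[0,0,0],[0,0,0.2]],[[0,0,0],[0,0,0.22]],[[0,0,0],[0,0,0.235]],[[0,0,0],[0,0,0.24]]]' && python3 -m handwheel '[[[0,0,0],[0,0,0.006]],[[0,0,0],[0,0,0.012]],[[0,0,0],[0,0,0.018]],[[0,0,0],[0,0,0.018]]]'
python3 -c "
from h import *
step([.4792,-.198,.069],-71.6);print(observe()['wrist_torque'])"
```

```text
time_s: 13.8
position: [0.4809, -0.1991, 0.0691]
tool_rot: [[0.942, 0.335, 0.005], [0.335, -0.942, -0.003], [0.003, 0.004, -1.0]]
ft_force: [7.7, -2.4, 1.9]
grip_width: 0.0102
gripper_force: 61.7
time_s: 14.2
position: [0.481, -0.1991, 0.0691]
tool_rot: [[0.959, 0.285, 0.004], [0.285, -0.959, -0.004], [0.003, 0.005, -1.0]]
ft_force: [8.1, -2.9, 0.6]
grip_width: 0.0103
gripper_force: 63.8
t 14.2 pos [ 0.481  -0.1991  0.0691] y -73.46 F [ 8.1 -2.9  0.6] w 0.010319693405737384 shift [-0.0027 -0.0031  0.0002] turn -0.0103 tilt [ 0.0043 -0.0037 -1.    ]
[-0.50187133 -1.18522082  1.21939039]
```

```bash
python3 -m handwheel '[[[0,0,0],[0,0,0.006]],[[0,0,0],[0,0,0.012]],[[0,0,0],[0,0,0.012]],[[0,0,0],[0,0,0.012]]]'
python3 -c "
from h import *
step([.4792,-.198,.069],-71.6);print(observe()['wrist_torque'])"
```

```text
time_s: 14.6
position: [0.4806, -0.1992, 0.0692]
tool_rot: [[0.968, 0.249, 0.003], [0.249, -0.968, -0.004], [0.002, 0.005, -1.0]]
ft_force: [5.1, -4.6, 3.0]
grip_width: 0.0104
gripper_force: 75.8
t 14.6 pos [ 0.4806 -0.1992  0.0692] y -75.58 F [ 5.1 -4.6  3. ] w 0.010388935621460912 shift [-0.0021 -0.0031  0.0003] turn -0.0221 tilt [ 0.0035 -0.004  -1.    ]
[-0.75988141 -0.72036626  1.18956109]
```

```bash
python3 -m handwheel '[[[0,0,0],[0,0,0]],[[0,0,0],[0,0,0]],[[0,0,0],[0,0,0]],[[0,0,-0.02],[0,0,0]],[[0,0,-0.08],[0,0,0]],[[0,0,-0.16],[0,0,0]],[[0,0,-0.24],[0,0,0]],[[0,0,-0.3],[0,0,0]],[[0,0,-0.34],[0,0,0]],[[0,0,-0.34],[0,0,0]]]' 0.5 && python3 -m handwheel '[[[-0.08,0.02,0],[0,0,0]],[[-0.16,0.05,0],[0,0,0]],[[-0.2,0.1,0],[0,0,0]],[[-0.2,0.2,0],[0,0,0]],[[-0.2,0.3,0],[0,0,0]],[[-0.2,0.38,0],[0,0,0]],[[-0.2,0.42,0],[0,0,0]],[[-0.2,0.42,0],[0,0,0]]]'
python3 - <<'E'
from h import *
a,_=get_image("top");im,d=get_image('scene')
W=cloud('scene',d);z=W[...,2];m=np.zeros(z.shape,bool);m[175:230,178:262]=1
g=m&(z>.044)&(z<.0585)&(im.max(-1)>130);P=W[g];print(len(P),np.median(P[:,2]))
A=np.c_[P[:,0]-.5696,P[:,1]+.1745,np.ones(len(P))];print('plane',np.linalg.lstsq(A,P[:,2],rcond=None)[0])
V=W[160:200,210:255].reshape(-1,3);Q=V[(V[:,2]>.078)&(V[:,2]<.097)&(V[:,0]<.52)];print("wing",len(Q),Q.mean(0),cv2.minAreaRect(Q[:,:2].astype(np.float32)*1000))
c=np.hstack([cv2.resize(a[155:255,295:395,::-1],(400,400),interpolation=2),cv2.resize(im[150:250,170:270,::-1],(400,400),interpolation=2)]);cv2.imwrite('pics/end.png',cv2.convertScaleAbs(c,alpha=1.4))
print(observe()["ft_force"],observe()["grip_width"])
E
```

```text
time_s: 15.6
position: [0.4797, -0.1982, 0.2416]
tool_rot: [[0.969, 0.245, 0.005], [0.245, -0.969, -0.003], [0.004, 0.004, -1.0]]
ft_force: [-0.2, 0.4, 0.6]
grip_width: 0.0426
gripper_force: 0.0
time_s: 16.4
position: [0.4333, -0.4277, 0.2361]
tool_rot: [[0.97, 0.243, -0.002], [0.243, -0.97, 0.002], [-0.001, -0.003, -1.0]]
ft_force: [0.2, 0.2, -0.2]
grip_width: 0.0428
gripper_force: 0.0
1069 0.05545439264293692
plane [0.00238557 0.00108673 0.05537462]
wing 45 [ 0.48246804 -0.19531123  0.08690153] ((480.53924560546875, -197.12744140625), (33.71921157836914, 12.600547790527344), 19.343915939331055)
[-0.05821702  0.17773256 -0.42263694] 0.04252730554803716
```

View pics/end.png

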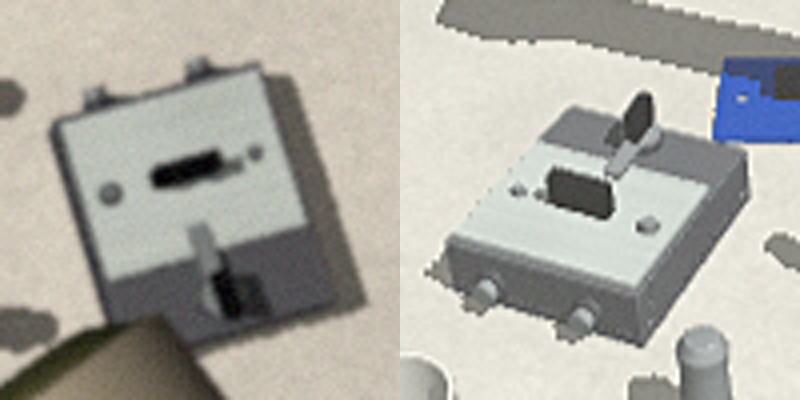

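The end view shows the plate flat on the rim with both pins through their holes (scene crop (518,190) and (648,225)). The tongue lies over its edge at (615,165), and the wing is at 19° against about 18.5° expected at the stop.

```bash
python3 -c "
from rig import *
print(close_job())"
```

```text
the job is handed in; nothing more can be done
None
```

The job is handed in at about 16.5 s of the 61 s: the cover lies flat on the rim with both pins through their holes, the cap is turned to its stop with its tongue over the cover's edge, and the gripper is clear; the arm never went near the salt, mill, glass or jar, though I did not re-measure their positions.

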